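# Unlock the parts case's lid stay and lower the lid

### The arm

A 7-joint arm with a two-finger parallel gripper is mounted at the origin on the work surface. World frame = base frame: x ahead of the robot, y to its left, z up, the work surface at z = 0. Lengths are in m, angles in rad, forces in N, time in s.
With the tool pointing down it reaches from about 0.425 to 0.875 m from the base axis. Payload 4.7 kg.
Tool frame: the origin (TCP) lies at the very end of the fingers, on their centre line; the grasp point (between the pads) lies 19 mm behind it; z points along the fingers, y is the line along which they close (so a half turn about z gives the same grasp; the last joint's range is limited). The gripper opens to 87 mm and grips with 3 to 60 N. Pads are 19 mm wide; open, the fingers measure 117 mm over their backs; the gripper's body (75 mm by 190 mm) begins 51 mm behind the grasp point.
Start: joints at [-1.097, 0.321, -0.07, 1.45, 0.023, 1.371, -0.057], TCP at [0.288, 0.583, 0.199] pointing down, gripper open.
Joint ranges: [-2.86, 2.86], [-0.3, 2.09], [-1.38, 1.24], [0.06, 2.45], [-1.56, 4.7], [0.09, 2.05], [-2.69, 2.69]. Speed limits (rad/s): [2.57, 2.57, 3.14, 3.14, 3.14, 3.14, 3.14].

### API

Orientations are given as a rotation vector (axis times angle).
In Python, from bench import get_state, get_image, get_calibration, close_job gives the robot as it stands.
- The arm moves only by the shell command python3 -m crank 'ROWS' [FORCE]. ROWS is JSON, a list of rows, each a list of 5 numbers: the opening, from 0 (shut) to 1 (fully open), then the shift along the world's x, y, z in units of 0.2 m (1.0 is 0.2 m), then the turn about the world's z in units of 2 pi rad (1.0 is 2 pi rad). A call has 1 to 5 rows; each row is the pose to reach, as a shift and turn from the pose commanded when the call began, turning the shorter way round; what a row does not reach only later rows make up. A row lasts 1/8 s, in which the tool goes at most 62.5 mm and 10.7 degrees, less where a joint would pass 70% of its speed; a pose out of reach is approached as far as the arm can. A call with a number of a shift or a turn outside -1 to 1 is refused whole. A call with a gripper value outside its range is refused whole. The fingers move at their own pace and stop on an object; FORCE is the grip in N (left out, the last holds). Time passes only in rows, so rows that repeat a pose let the fingers close. It gives the time, the measured TCP pose, the force, the opening and the grip force at its end, in the units of the state.
- get_state(): the state, without advancing time (a new reading comes with each control period).
- get_image(name): name is "side" or "top"; returns the picture (384x512x3 uint8, red, green, blue); there is no depth.
- get_calibration(name): a dict with "fovy" (degrees; the focal length in pixels is half the picture's height over the tangent of half this angle, whatever the lens; pixels are square), "cx", "cy" (the principal point, pixels), "k1" (the pictures are not rectified: a ray, as slopes to the right and down, at radius r is drawn at 1 + k1 r^2 times it, then the intrinsics apply), "R" (3x3) and "t" (3): a world point X has camera coordinates R X + t. Camera axes: x right, y down, z forward; pixel columns grow to the right and rows downward; lengths in m; the calibration is good to about 2 mm. A picture is of the moment at which its call begins. get_calibration takes no time and is no camera call.
- close_job(): hands the job in; it is judged then, once.
The state is a dict: "time": time; "joint_positions": joint angles; "qd": joint speeds; "joint_torque": joint torques, N m; "position": TCP position; "tool_rot": TCP orientation; "ft_force": force on the tool from outside, world axes, zero at the start; "torque": the same for the moment, N m; "grip_width": opening from 0.0 (shut) to 1.0 (fully open); "grip_force": force on a finger pad.
Only numpy, scipy, OpenCV 4.12 (cv2) and the standard library are available. Lean on these libraries where they do the work, as an engineer would, in place of code of your own. Each camera call takes 0.05 s, during which the arm holds its last target. There are 200 camera calls.

### The job

Close the watch-parts case on the bench. Its lid is propped up by the folding steel stay on its side: take the stay's knee by its side pin, lift it just past centre so that it is unlocked but the lid still stands up by itself, and let go of it; then take the lid by the bar on its free edge and lower it gently by hand until it lies fully shut, letting it neither drop nor slam. Leave everything else on the bench where it is.

Things in the scene. Friction and masses are not known exactly. Their poses are not given: they have to be found in the camera images.
- case: Open wooden parts case, 220 mm deep (its x) by 260 mm wide (its y) by 90 mm high, fixed to the bench. Origin: centre of its underside; x points away from the robot at yaw 0, z up. The lid's hinge line is parallel to its y, at x = +110 mm, z = 92 mm.
- lid (a joint): Opening angle of the lid, rad: 0 = shut, flat on the case; about 1.0 to 1.05 at the start, propped by the stay. Aluminium plate 218 mm deep, 240 wide, 8 thick, 0.75 to 1.1 kg, hinged along the case's far (+x) rim. Free of the stay it falls shut by its own weight; nothing brakes it.
- handle (a point): Middle of the round steel bar on the lid's free edge: 12 mm thick, 120 mm long, parallel to the hinge. With the lid shut it lies 262 mm in front (case -x) of the hinge line and 4 mm above it. Two posts carry it 55 mm either side of the middle; 35 mm clear gap to the lid's edge. The bar turns in the fingers as the lid swings.
- tab (a point): Grip point on the pin of the stay's knee: steel, 12 mm thick, with a free-turning sleeve, pointing sideways (case -y), parallel to the hinge; point on its axis, 58 mm out from the case's side wall, 16 mm from the pin's free end. The pin rises on a 65 mm arc about the lower pivot, which is lower and nearer the robot: mostly up, leaning back towards case -x by 10 degrees at first to 40 later.
- pin_end (a point): Free end of the knee's pin. The stay is two flat steel links: the lower turns on a slotted bracket on the case's side, the upper runs on from the knee to the lid, away and up. At the start the knee sags 1 to 17 mm below the line of its outer pivots, which locks it; how much, and the height of that line, vary between cases. The knee stays where it is left, within limits.
- hinge (a point): Middle of the lid's hinge line. Lifting the knee slowly by its pin takes 2.5 to 7 N at first; the load falls by about 0.2 N per mm, is about 2 N with the links in line, and is gone some 8 to 13 mm past the line: let go there and the lid crashes down. On or below the line the stay is locked. Let go at a load of about 1 N. As the lid is then lowered by its bar, the knee folds on upwards.
- flat_tin: Bystander: round aluminium tin, 44 mm across, 18 mm high, near the stay. Origin: centre of its underside.
- tall_tin: Bystander: round steel tin, 40 mm across, 40 mm high. Origin: centre of its underside.
- loupe: Bystander: black eye loupe, 36 mm across, 30 mm high. Origin: centre of its underside.
- dust_cover: Bystander: clear domed dust cover on a tray, 90 mm across, 78 mm high. Origin: centre of its underside.
- driver: Bystander: screwdriver 130 mm long lying on the bench.
- movement_holder: Bystander: round steel movement holder, 52 mm across with a cross bar of 70 mm, 25 mm high. Origin: centre of its underside.
- pith_cup: Bystander: white ceramic cup, 48 mm across, 45 mm high. Origin: centre of its underside.

How it is judged:
On the way, in this order (a step that is already met when the one before it is completed fails the run):
1. the knee pin has been lifted (by at least 3 mm) and let go, with the lid still standing open (distance of tab from where it was at the start of the episode above 0.003 m and value of joint lid above 0.9 rad and contact force between each of the arm, the fingers and case below 0.2 N), for 0.3 s.
2. the lid is on its way down with the fingers on it (value of joint lid between 0.15 and 0.75 rad and contact force between the fingers and case above 0.5 N), for 0.1 s.
At the end, for the whole second after the job is handed in: The lid lies fully shut (within 0.015 rad, 4 mm at its edge) and at rest, and the robot has let go (value of joint lid below 0.015 rad and velocity of joint lid below 0.05 rad/s); the robot touches nothing.
It fails at once if the lid drops or slams (falls faster than 1.5 rad/s, 0.4 m/s at its edge) (velocity of joint lid below -1.5 rad/s).
It fails at once if something else on the bench is knocked away (more than 20 mm) (distance of any of flat_tin, tall_tin, loupe, dust_cover, driver, movement_holder, pith_cup from where it was at the start of the episode above 0.02 m).
It also fails if it takes over 64 s, if anything falls off the work surface, if the arm or the gripper's body presses on something with over 40 N, if the wrist force passes 120 N, or if a joint passes its speed limit or range.

## Working session

There is one attempt and no reset: what is moved stays moved. The work goes in short steps, Python scripts to look and compute and a shell command to move; the robot and the scene stay as the last step left them, time stands still between calls to the robot, and variables do not carry over. Pictures are saved under pics/ and viewed, at most 10 in all, crops included, and the job is handed in when it is done.

```bash
mkdir -p pics; ls
cat > h.py <<'E'
import numpy as np, cv2
from bench import *
def K(n):
    c=get_calibration(n); f=192/np.tan(np.radians(c["fovy"])/2)
    return c,f,np.array(c["R"]),np.array(c["t"])
def ray(n,u,v):
    c,f,R,t=K(n)
    Km=np.array([[f,0,c["cx"]],[0,f,c["cy"]],[0,0,1.]])
    p=cv2.undistortPoints(np.array([[[u,v]]],float),Km,np.array([c["k1"],0,0,0.]))[0,0]
    d=R.T@np.array([p[0],p[1],1]); return -R.T@t,d/np.linalg.norm(d)
def onz(n,u,v,z):
    o,d=ray(n,u,v); return o+d*(z-o[2])/d[2]
def tri(a,b):
    o1,d1=ray("side",*a); o2,d2=ray("top",*b)
    s=np.linalg.lstsq(np.c_[d1,-d2],o2-o1,rcond=None)[0]
    p,q=o1+s[0]*d1,o2+s[1]*d2; return (p+q)/2,np.linalg.norm(p-q)
def proj(n,X):
    c,f,R,t=K(n); p=R@np.array(X)+t; x,y=p[:2]/p[2]; k=1+c["k1"]*(x*x+y*y)
    return f*x*k+c["cx"],f*y*k+c["cy"]
def snap(n,name,crop=None,s=1):
    im=get_image(n)[...,::-1]
    if crop: im=im[crop[1]:crop[3],crop[0]:crop[2]]
    cv2.imwrite("pics/"+name,cv2.resize(im,None,fx=s,fy=s,interpolation=cv2.INTER_CUBIC))
E
python3 - <<'E'
from h import *
for n in("side","top"):
    snap(n,n+"0.png",s=1.5); c,f,R,t=K(n); print(n,f,c["k1"],-R.T@t,R[2])
print(get_state())
E
```

```text
pics
side 359.59860254246007 -0.04627979913057516 [ 0.04353306 -0.68668217  0.7593434 ] [ 0.50563907  0.65797403 -0.55803164]
top 405.41807388225396 -0.13204910188860705 [ 0.33140913 -0.00218747  1.47561232] [ 0.16663729 -0.00670081 -0.98599549]
{'time': 0.1, 'joint_positions': array([-1.09688139,  0.32178519, -0.07008926,  1.45155037,  0.02260426,
        1.37080407, -0.05688004]), 'qd': array([ 5.02394443e-04, -1.87658355e-03,  3.08790314e-04, -2.27221138e-03,
        9.11607586e-04,  1.00903575e-03,  6.22886527e-05]), 'joint_torque': array([-2.23888342e-04, -4.92575061e+01, -4.05902881e-01, -3.13394344e+01,
       -6.41957740e-02,  3.96425498e-02,  7.93293657e-05]), 'position': array([0.2882638 , 0.58198272, 0.1981487 ]), 'tool_rot': array([-7.15778237e-01, -3.05864800e+00,  2.72181993e-03]), 'ft_force': array([ 0.10317035,  0.63072116, -0.04183511]), 'torque': array([ 0.02607557, -0.0021739 , -0.01410513]), 'grip_force': 0.0, 'grip_width': 1.0030212991435998}
```

View pics/side0.png

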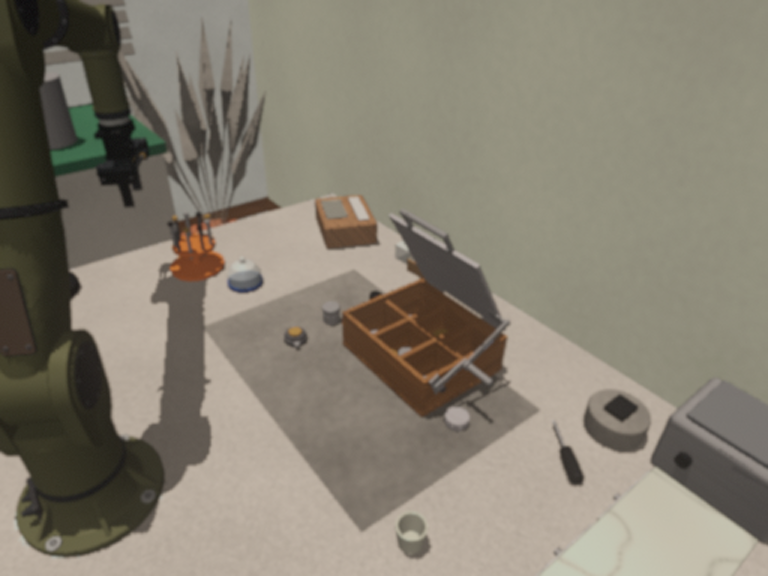

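View pics/top0.png

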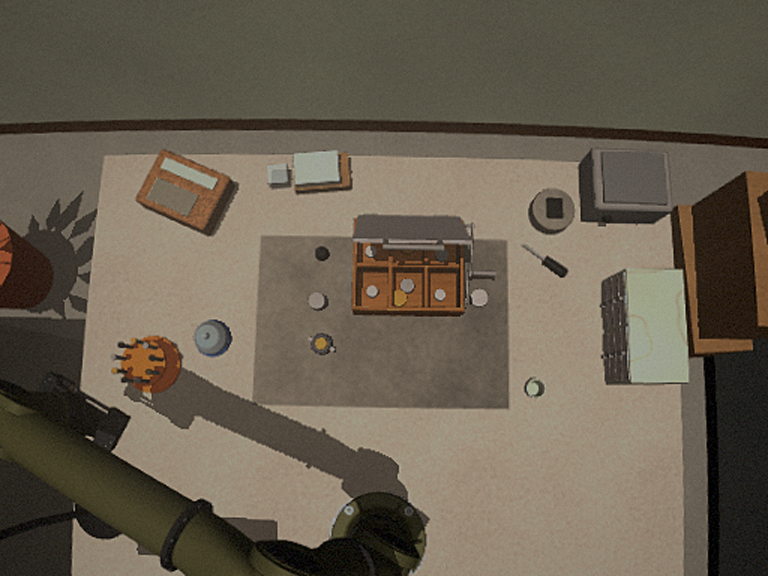

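The side view shows the case around (425,340), the propped lid, and the knee pin near (485,372). In the top view the pin is near (485,275) and the bar near (413,244). I'll take enlarged crops next.

Run:
```python
from h import *
snap("side","s1.png",(240,135,370,285),4)
snap("top","t1.png",(225,135,345,220),6)
```

```text
(no output)
```

View pics/s1.png

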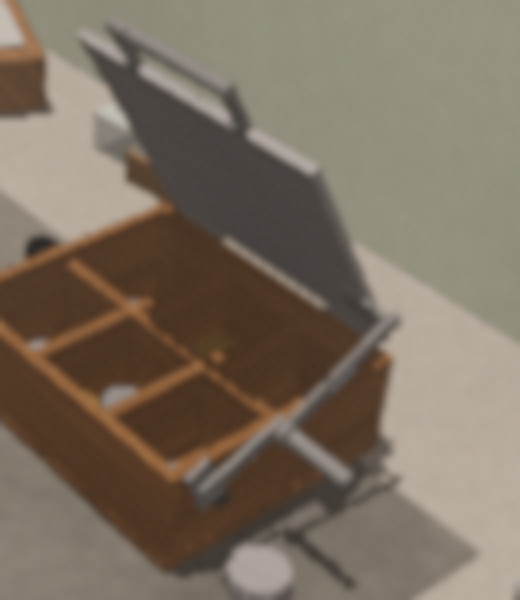

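View pics/t1.png

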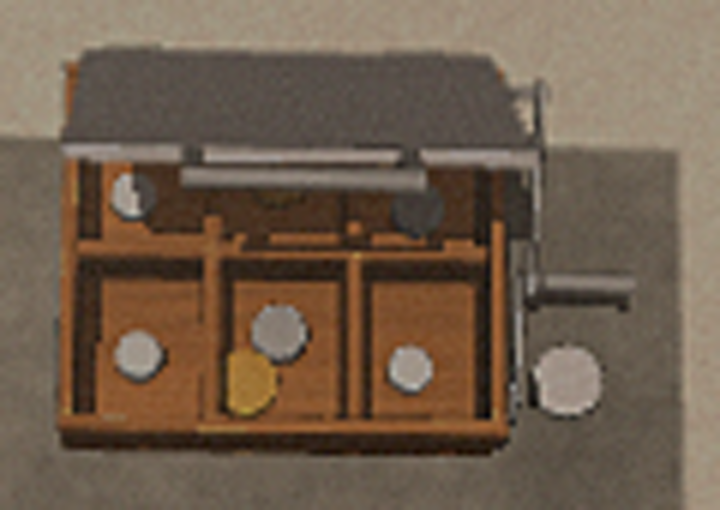

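The pin's free end is at crop (350,476) in side and (632,291) in top. The bar ends are at (112,30) and (234,92) in side, and (182,177) and (426,181) in top. The near rim corners are at (62,424) and (507,430) in top.

Run:
```python
from h import *
S=lambda x,y:((x+.5)/4-.5+240,(y+.5)/4-.5+135)
T=lambda x,y:((x+.5)/6-.5+225,(y+.5)/6-.5+135)
np.set_printoptions(precision=4,suppress=True)
print("pin end",tri(S(350,476),T(632,291)))
print("knee",tri(S(285,432),T(535,288)))
print("barL",tri(S(112,30),T(182,177)))
print("barR",tri(S(234,92),T(426,181)))
print("upperpivot?",tri(S(393,320),T(540,90)))
print("rim corners",onz("top",*T(62,424),.09),onz("top",*T(507,430),.09),onz("side",*S(172,476),.09),"farleft",onz("side",*S(172,207),.09))
print("base corner",onz("side",*S(172,572),0))
print("flat tin top",onz("top",*T(567,382),.018),onz("side",*S(260,568),.018))
```

```text
pin end (array([ 0.6179, -0.2635,  0.1034]), np.float64(0.00503621968260245))
knee (array([ 0.6178, -0.2063,  0.1004]), np.float64(0.001844965222834629))
barL (array([ 0.624 , -0.0004,  0.3173]), np.float64(0.00013298568307234526))
barR (array([ 0.6243, -0.1205,  0.3219]), np.float64(0.00221987521158851))
upperpivot? (array([ 0.7222, -0.2025,  0.1468]), np.float64(0.000593015738893611))
rim corners [0.5339 0.0662 0.09  ] [ 0.5352 -0.1906  0.09  ] [ 0.5364 -0.1856  0.09  ] farleft [0.7508 0.0606 0.09  ]
base corner [ 0.5397 -0.1906 -0.    ]
flat tin top [ 0.5761 -0.2373  0.018 ] [ 0.579  -0.2354  0.018 ]
```

The geometry is consistent: yaw is about 0, hinge x≈0.756, pin axis about (0.618, −0.249, 0.102), bar (0.624, −0.06, 0.32). Next I'll swing round in front of the case to the stay side.

```bash
python3 -m crank '[[1,0.25,-0.25,0.1,-0.015],[1,0.4,-0.5,0.2,-0.03],[1,0.5,-0.75,0.2,-0.045],[1,0.6,-1,0.2,-0.06]]' 20
python3 -m crank '[[1,0.1,-0.25,0,-0.015],[1,0.2,-0.5,0,-0.03],[1,0.25,-0.75,0,-0.045],[1,0.3,-1,0,-0.06]]'
python3 -m crank '[[1,0,-0.25,0,-0.015],[1,0,-0.5,0,-0.03],[1,0,-0.75,0,-0.045],[1,0,-1,0,-0.057]]'
```

```text
time: 0.7
position: [0.4099, 0.3801, 0.2396]
tool_rot: [1.283, 2.867, 0.001]
ft_force: [1.0, 0.4, 0.1]
grip_width: 1.002
grip_force: 0.0
time: 1.2
position: [0.4686, 0.1807, 0.2391]
tool_rot: [1.796, 2.578, 0.0]
ft_force: [1.0, -0.1, 0.1]
grip_width: 0.999
grip_force: 0.0
time: 1.7
position: [0.4682, -0.0191, 0.2392]
tool_rot: [2.225, 2.217, 0.001]
ft_force: [-0.4, -0.4, 0.3]
grip_width: 1.002
grip_force: 0.0
```

```bash
python3 -m crank '[[1,0,-0.3,0,0],[1,0,-0.6,0,0],[1,0,-0.9,0,0],[1,0,-1,0,0]]'
python3 -m crank '[[1,0.25,-0.16,0,0],[1,0.5,-0.16,-0.1,0],[1,0.745,-0.16,-0.3,0],[1,0.745,-0.16,-0.4,0],[1,0.745,-0.16,-0.4,0]]'
python3 - <<'E'
from h import *
snap("side","s2.png",(240,135,370,285),4)
print([np.round(get_state()[k],4) for k in("position","ft_force")])
E
```

```text
time: 2.2
position: [0.4671, -0.2222, 0.2395]
tool_rot: [2.229, 2.212, -0.001]
ft_force: [0.1, 1.4, -0.8]
grip_width: 1.001
grip_force: 0.0
time: 2.82
position: [0.6155, -0.2494, 0.1569]
tool_rot: [-2.221, -2.217, 0.005]
ft_force: [-0.6, -0.1, 0.9]
grip_width: 1.004
grip_force: 0.0
[array([ 0.6162, -0.2503,  0.1594]), array([-0.2883,  0.6285,  0.437 ])]
```

View pics/s2.png

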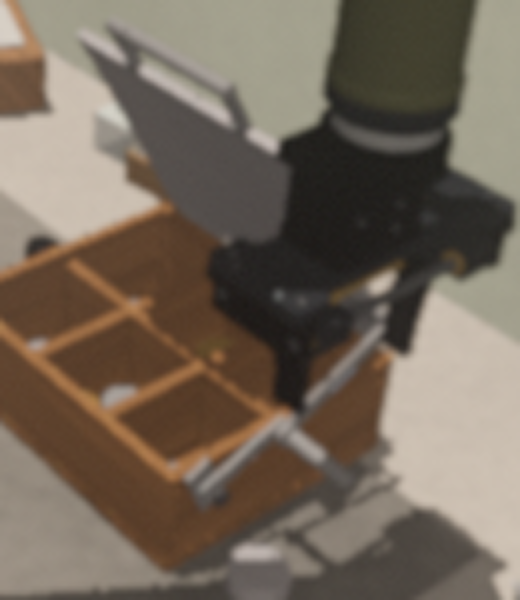

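Both fingers straddle the pin in x. Next I'll descend, measure a force baseline, then close gently.

```bash
cat >> h.py <<'E'
def force(n=12):
    F=[];P=[];T=[]
    for _ in range(n):
        get_image("side"); s=get_state(); F.append(s["ft_force"]);P.append(s["position"]);T.append(s["torque"])
    F=np.array(F)
    print("F",F.mean(0).round(2),"sem",(F.std(0)/n**.5).round(2),"P",np.mean(P,0).round(4),"T",np.mean(T,0).round(3),"grip",s["grip_width"].round(3),round(s["grip_force"],1),"t",s["time"])
E
python3 -m crank '[[1,0,-0.02,-0.2,0],[1,0,-0.02,-0.3,0],[1,0,-0.02,-0.385,0],[1,0,-0.02,-0.385,0]]'
python3 -c "
from h import *
force(12)"
```

```text
time: 3.38
position: [0.617, -0.253, 0.0818]
tool_rot: [-2.222, -2.219, 0.0]
ft_force: [-0.5, 0.9, 0.6]
grip_width: 1.002
grip_force: 0.0Traceback (most recent call last):
  File "<string>", line 3, in <module>
    force(12)
    ~~~~~^^^^
  File "h.py", line 29, in force
    print("F",F.mean(0).round(2),"sem",(F.std(0)/n**.5).round(2),"P",np.mean(P,0).round(4),"T",np.mean(T,0).round(3),"grip",s["grip_width"].round(3),round(s["grip_force"],1),"t",s["time"])
                                                                                                                            ^^^^^^^^^^^^^^^^^^^^^
AttributeError: 'float' object has no attribute 'round'
```

```bash
sed -i 's/s\["grip_width"\].round(3)/round(s["grip_width"],3)/' h.py
python3 -c "
from h import *
force(8)"
python3 -m crank '[[0.3,0,0,0,0],[0.3,0,0,0,0],[0.3,0,0,0,0],[0.3,0,0,0,0]]' 8
python3 -c "
from h import *
force(2)
snap('side','s3.png',(270,200,350,280),7)"
```

```text
F [ 0.13 -0.02  0.12] sem [0.09 0.16 0.2 ] P [ 0.6175 -0.2535  0.0822] T [-0.076  0.035 -0.002] grip 1.003 0.0 t 4.375
time: 4.88
position: [0.6175, -0.2535, 0.0822]
tool_rot: [2.223, 2.22, 0.0]
ft_force: [0.3, -0.4, 0.4]
grip_width: 0.627
grip_force: 0.0
F [0.69 0.05 0.34] sem [0.03 0.18 0.17] P [ 0.6175 -0.2535  0.0822] T [-0.056  0.06  -0.014] grip 0.542 0.0 t 4.975
```

View pics/s3.png

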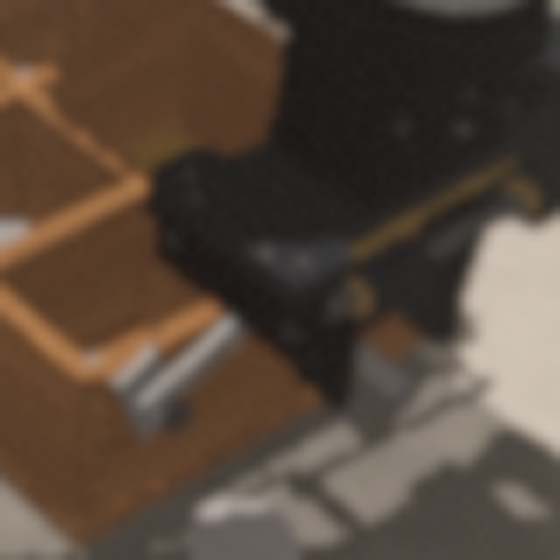

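The near finger hides part of the pin, and the pin's end (about 390,370) sits behind it between the fingers. I'll finish closing.

```bash
python3 -m crank '[[0,0,0,0,0],[0,0,0,0,0],[0,0,0,0,0],[0,0,0,0,0],[0,0,0,0,0]]' 8
python3 -m crank '[[0,0,0,0,0],[0,0,0,0,0]]' 8
python3 -c "
from h import *
force(8)"
```

```text
time: 5.65
position: [0.6175, -0.2534, 0.0822]
tool_rot: [2.223, 2.22, 0.0]
ft_force: [0.4, 1.0, 0.6]
grip_width: 0.016
grip_force: 0.0
time: 5.9
position: [0.6175, -0.2535, 0.0822]
tool_rot: [2.223, 2.22, 0.0]
ft_force: [1.1, 0.7, -0.2]
grip_width: 0.006
grip_force: 0.0
F [ 0.14 -0.29  0.13] sem [0.12 0.21 0.18] P [ 0.6175 -0.2535  0.0822] T [-0.066  0.029  0.004] grip 0.007 0.0 t 6.3
```

```bash
python3 -c "
from h import *
snap('side','s4.png',(270,200,350,280),7)
a=get_image('side')[200:280,270:350,::-1];b=get_image('top')[150:210,285:365,::-1]
cv2.imwrite('pics/b4.png',np.vstack([cv2.resize(a,(560,560),interpolation=2)[250:,:],cv2.resize(b,None,fx=4,fy=4,interpolation=2).repeat(1,0)[:, :].copy() if 0 else cv2.resize(b,(560,290),interpolation=2)]))
s=get_state();print(proj('side',s['position']),proj('side',s['position']+[0,0,.019]))
print(proj('top',[.618,-.265,.102]),proj('side',[.618,-.265,.102]))
"
```

```text
(np.float64(322.2251338507695), np.float64(257.5358021933397)) (np.float64(323.14111216060996), np.float64(252.30876706121256))
(np.float64(330.72375785253496), np.float64(182.58778711279416)) (np.float64(326.52667476419225), np.float64(254.4859051883828))
```

View pics/b4.png

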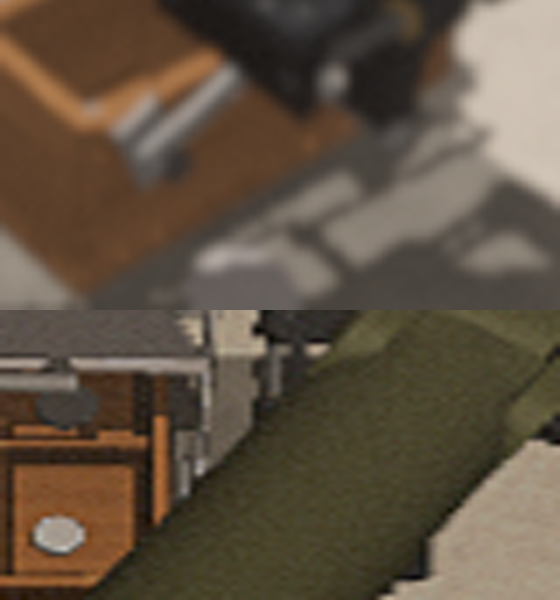

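```bash
python3 -c "
from h import *
for X in ([.565,-.25,.159],[.667,-.25,.159],[.587,-.2535,.082],[.6175,-.263,.082],[.6175,-.263,.082]): print(np.round(proj('side',X),1))
g=cv2.cvtColor(cv2.imread('pics/s4.png'),6);h=cv2.cvtColor(cv2.imread('pics/s1.png'),6)
print(cv2.resize(g,(80,80),interpolation=cv2.INTER_AREA)[36:66,36:68:1])
" | sed 's/  */ /g'
```

```text
[310.3 243.2]
[338.2 227.5]
[314.1 262.5]
[324.8 259.6]
[324.8 259.6]
[[ 56 68 72 64 58 60 65 67 63 58 57 59 58 53 44 38 36 40
 46 57 66 69 63 52 43 41 40 40 39 48 76 121]
 [ 47 57 62 61 59 62 69 73 66 60 58 57 53 47 39 35 36 41
 48 57 65 70 70 62 48 40 40 40 43 61 101 147]
 [ 38 42 48 54 57 61 64 66 62 57 53 50 46 40 36 36 40 46
 52 57 62 68 72 68 52 42 40 42 56 90 133 168]
 [ 34 37 41 45 53 57 59 57 54 51 46 42 39 39 38 41 47 53
 57 59 62 67 71 66 52 44 43 50 78 123 162 184]
 [ 29 32 35 39 44 49 51 50 47 43 39 39 40 43 47 52 56 57
 57 56 57 62 66 60 48 45 48 62 98 147 181 193]
 [ 28 29 33 35 38 40 42 40 39 38 38 43 48 53 56 58 58 55
 50 47 45 51 53 49 44 47 57 72 109 156 186 195]
 [ 27 29 29 32 33 35 38 36 36 35 40 48 55 57 59 58 52 46
 40 36 36 39 40 40 42 52 64 77 110 155 185 195]
 [ 27 28 27 28 32 34 33 33 31 33 42 54 58 56 53 50 43 37
 35 32 33 34 37 39 45 58 67 77 103 144 175 188]
 [ 27 29 28 29 29 31 31 32 31 36 53 66 67 55 44 39 34 32
 32 33 32 33 36 39 49 62 68 75 93 123 152 172]
 [ 27 28 28 31 32 34 32 32 33 48 74 93 90 64 39 30 31 31
 32 32 34 37 38 42 53 64 70 76 90 107 
[... 1544 characters left out ...]
 68 72 79 89 97 94 83 73 70 70
 69 75 88 99 102 102 108 118 127 135 138 138 139 138]
 [ 67 68 68 67 66 66 66 71 79 88 100 112 119 115 100 83 73 70
 70 78 94 106 111 117 125 131 136 138 139 140 139 138]
 [ 65 67 66 65 65 66 73 86 101 112 122 128 130 126 114 94 77 73
 80 92 109 122 127 131 134 136 137 140 140 140 139 137]
 [ 66 66 65 66 69 77 89 108 122 129 132 132 128 125 116 99 87 88
 99 111 122 130 133 133 135 136 137 138 139 139 139 135]
 [ 64 65 69 76 85 98 111 124 132 132 129 123 116 112 108 101 102 109
 117 124 129 131 132 132 132 134 135 137 138 138 135 125]
 [ 66 71 82 95 106 116 123 128 129 125 116 106 100 101 108 114 119 124
 127 128 130 130 132 131 132 133 135 135 136 132 123 108]]
```

View pics/s4.png

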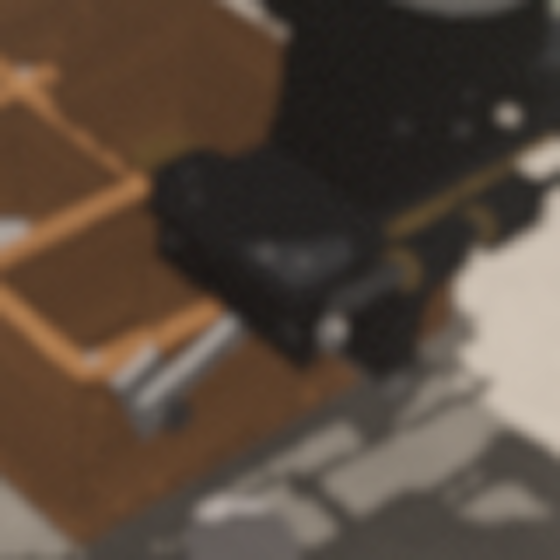

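```bash
python3 -c "
from h import *
def ony(u,v,y):
    o,d=ray('side',u,v); return (o+d*(y-o[1])/d[1]).round(4)
c=lambda x,y:((x+.5)/7-.5+270,(y+.5)/7-.5+200)
print('bright',ony(*c(333,328),-.265),ony(*c(333,328),-.29))
print('end0',ony(327.5,254,-.265))
print('body corner',ony(*c(300,360),-.263),ony(*c(300,360),-.2875))
print('finger tip',ony(*c(385,375),-.263))
for X in ([.5225,-.2875,.152],[.5225,-.2155,.152],[.7125,-.2875,.152],[.6175,-.263,.082]): print((np.round(proj('side',X),1)-[270,200])*7)
print(get_state()['grip_width'],get_state()['time'])
"
```

```text
bright [ 0.5745 -0.265   0.1542] [ 0.543  -0.29    0.1901]
end0 [ 0.6218 -0.265   0.1016]
body corner [ 0.5617 -0.263   0.1445] [ 0.5317 -0.2875  0.18  ]
finger tip [ 0.6114 -0.263   0.109 ]
[268.1 429.8]
[125.3 311.5]
[631.4 212.8]
[383.6 417.2]
0.00430928049850925 6.45
```

```bash
python3 -c "
from h import *
def ony(u,v,y):
    o,d=ray('side',u,v); return (o+d*(y-o[1])/d[1]).round(4)
print('s2 near',ony(312.4,236,-.26),'far',ony(340.4,222.9,-.26))
print('start',np.array(proj('side',[.288,.583,.198]))*1.5)
for s in(-1,1): print(np.array(proj('side',[.288+s*.051*.444,.583+s*.051*.896,.198]))*1.5)
for n in('s1','s4'):
    im=cv2.imread('pics/%s.png'%n); 
    im=cv2.resize(im,(130,150) if n=='s1' else (80,80),interpolation=cv2.INTER_AREA)
    o=(240,135) if n=='s1' else (270,200)
    print(n); 
    for v in range(244,262): print(v,' '.join('%3d/%+3d'%(p.mean(),int(p[2])-int(p[0])) for p in im[v-o[1],316-o[0]:334-o[0]]))
"
```

```text
s2 near [ 0.5569 -0.26    0.1936] far [ 0.6584 -0.26    0.1852]
start [135.44485253 206.21338135]
[131.38213642 215.72124926]
[139.25908521 197.3076109 ]
s1
244 114/+20  92/+24  73/+33  61/+39  59/+41  59/+40  57/+40  57/+40  56/+38  55/+37  56/+38  56/+38  57/+38  59/+40  59/+40  60/+40  60/+39  63/+34
245 135/+16 119/+19  97/+24  78/+30  64/+37  58/+39  56/+40  54/+39  55/+37  57/+38  56/+38  57/+39  60/+39  60/+40  59/+41  61/+40  59/+38  65/+32
246 141/+14 137/+15 124/+18 106/+21  83/+26  65/+33  57/+37  55/+37  56/+39  57/+39  59/+40  59/+40  61/+40  61/+42  60/+39  61/+38  62/+33  69/+28
247 132/+14 139/+14 140/+15 130/+16 111/+19  87/+24  69/+31  60/+35  57/+40  58/+39  61/+40  60/+41  61/+42  61/+41  62/+37  65/+33  72/+28  78/+22
248 112/+13 128/+13 138/+14 141/+14 133/+15 116/+19  94/+22  77/+29  65/+35  60/+41  60/+42  61/+41  61/+40  64/+36  68/+31  73/+26  81/+21  85/+18
249  87/+15 106/+13 124/+13 136/+13 140/+14 136/+15 123/+17 104/+21  84/+28  69/+34  62/+39  61/+40  63/+34  66/+28  74/+23  81/+19  86/+17  87/+17
250  67/+24  81/+17 101/+14 119/+12 133/+12 141/+14 140
[... 3687 characters left out ...]
/+12  70/+12  69/+11  69/+12  69/+10  71/+10  74/+11  80/+12  92/+14 109/+18 120/+19 118/+19 108/+18 101/+17
258  65/+17  66/+14  67/+12  68/+12  70/+12  69/+12  70/+12  69/+12  68/+11  69/+13  76/+13  88/+15 102/+17 111/+19 111/+18 106/+17 102/+18 105/+17
259  67/+13  71/+12  75/+13  75/+13  72/+11  69/+12  69/+12  69/+12  69/+12  71/+13  83/+14  96/+16 104/+18 104/+18 100/+16 102/+17 112/+18 121/+20
260  77/+13  87/+16  95/+17  93/+16  82/+14  72/+12  68/+11  69/+11  68/+11  73/+12  86/+15  97/+17 100/+17 100/+17 106/+18 116/+19 125/+20 132/+22
261  98/+17 110/+18 116/+20 113/+19  99/+16  82/+14  72/+12  68/+11  69/+12  77/+14  92/+16 104/+18 109/+18 115/+19 122/+19 129/+20 133/+21 136/+21
```

The pin has not moved: its grey end still shows at (326,255). The closed fingertips appear about 20 mm higher in the picture than reported, just above the pin. I'll reopen, go 22 mm deeper and close again.

```bash
python3 -m crank '[[0.6,0,0,0,0],[0.6,0,0,0,0],[0.6,0,0,0,0],[0.6,0,0,0,0],[0.6,0,0,0,0]]' 8
python3 -m crank '[[0.6,0.01,0,0,0],[0.6,0.01,0,-0.05,0],[0.6,0.01,0,-0.11,0],[0.6,0.01,0,-0.11,0]]'
python3 -m crank '[[0,0,0,0,0],[0,0,0,0,0],[0,0,0,0,0],[0,0,0,0,0],[0,0,0,0,0]]' 8
python3 -c "
from h import *
force(6)"
```

```text
time: 7.08
position: [0.6175, -0.2535, 0.0822]
tool_rot: [2.222, 2.22, 0.0]
ft_force: [-0.5, -0.2, 0.4]
grip_width: 0.49
grip_force: 0.0
time: 7.58
position: [0.6183, -0.2529, 0.0582]
tool_rot: [-2.221, -2.218, 0.002]
ft_force: [0.2, 0.7, -0.2]
grip_width: 0.597
grip_force: 0.0
time: 8.2
position: [0.623, -0.2536, 0.0613]
tool_rot: [2.218, 2.217, 0.006]
ft_force: [7.2, -1.5, 0.0]
grip_width: 0.133
grip_force: 8.0
F [ 6.04 -0.53 -0.86] sem [0.23 0.22 0.16] P [ 0.6228 -0.2536  0.0614] T [-0.28  -1.273 -0.01 ] grip 0.134 8.0 t 8.5
```

The grip holds 11.6 mm, which matches the pin. I'll null the x-force and then lift in small steps.

```bash
python3 -m crank '[[0,0.016,0,0,0],[0,0.016,0,0,0],[0,0.016,0,0,0]]' 15
python3 -c "
from h import *
force(6)"
python3 -m crank '[[0,0,0,0.005,0],[0,-0.001,0,0.01,0],[0,-0.002,0,0.015,0],[0,-0.002,0,0.015,0]]'
python3 -c "
from h import *
force(6)"
```

```text
time: 8.88
position: [0.6232, -0.2535, 0.0605]
tool_rot: [2.222, 2.22, 0.001]
ft_force: [2.3, -0.3, 1.5]
grip_width: 0.133
grip_force: 15.0
F [ 2.8  -0.29  1.44] sem [0.31 0.16 0.22] P [ 0.6232 -0.2535  0.0605] T [-0.14  -0.575 -0.017] grip 0.126 15.0 t 9.175
time: 9.68
position: [0.6221, -0.2535, 0.0631]
tool_rot: [-2.223, -2.22, 0.0]
ft_force: [4.2, -0.2, -0.9]
grip_width: 0.13
grip_force: 15.0
F [ 3.59 -0.98 -0.91] sem [0.36 0.22 0.23] P [ 0.6221 -0.2535  0.0631] T [-0.311 -0.709  0.006] grip 0.136 15.0 t 9.975
```

```bash
python3 -m crank '[[0,0.005,0,0.005,0],[0,0.005,0,0.01,0],[0,0.005,0,0.015,0],[0,0.005,0,0.015,0]]'
python3 -c "
from h import *
force(8)"
python3 -m crank '[[0,0,0,0.005,0],[0,0,0,0.01,0],[0,0,0,0.015,0],[0,0,0,0.015,0]]'
python3 -c "
from h import *
force(8)"
```

```text
time: 10.48
position: [0.6215, -0.2535, 0.0654]
tool_rot: [-2.221, -2.218, 0.003]
ft_force: [-2.8, 0.3, -3.1]
grip_width: 0.126
grip_force: 15.0
F [-4.74 -0.2  -3.46] sem [0.3  0.14 0.16] P [ 0.6217 -0.2535  0.0655] T [-0.154  1.088  0.05 ] grip 0.13 15.0 t 10.875
time: 11.38
position: [0.6207, -0.2535, 0.0679]
tool_rot: [-2.22, -2.216, 0.005]
ft_force: [-6.8, -0.5, -4.5]
grip_width: 0.129
grip_force: 15.0
F [-6.66 -0.09 -4.79] sem [0.2  0.12 0.14] P [ 0.6207 -0.2535  0.0679] T [-0.172  1.522  0.055] grip 0.127 15.0 t 11.775
```

```bash
python3 -m crank '[[0,-0.016,0,0,0],[0,-0.016,0,0,0],[0,-0.016,0,0,0]]'
python3 -c "
from h import *
force(10)"
```

```text
time: 12.15
position: [0.6199, -0.2535, 0.0692]
tool_rot: [-2.223, -2.22, 0.0]
ft_force: [-3.8, -0.6, -3.8]
grip_width: 0.132
grip_force: 15.0
F [-4.84 -0.54 -2.8 ] sem [0.14 0.15 0.2 ] P [ 0.6199 -0.2535  0.0692] T [-0.182  1.084  0.034] grip 0.129 15.0 t 12.65
```

```bash
python3 -m crank '[[0,-0.006,0,0,0],[0,-0.012,0,0,0],[0,-0.012,0,0,0],[0,-0.012,0,0,0]]'
python3 -c "
from h import *
force(10)
def ony(u,v,y):
    o,d=ray('side',u,v); return (o+d*(y-o[1])/d[1]).round(4)
print(ony(290.9,257.1,-.2),ony(311,242.7,-.206))"
```

```text
time: 13.15
position: [0.619, -0.2535, 0.07]
tool_rot: [2.22, 2.219, 0.002]
ft_force: [0.9, -1.0, -1.6]
grip_width: 0.13
grip_force: 15.0
F [ 2.22 -1.06 -0.08] sem [0.31 0.22 0.23] P [ 0.6189 -0.2536  0.0699] T [-0.299 -0.44   0.002] grip 0.126 15.0 t 13.65
[ 0.5541 -0.2     0.0784] [ 0.6202 -0.206   0.0989]
```

```bash
python3 -m crank '[[0,0,0,0.002,0],[0,0,0,0.004,0],[0,0,0,0.005,0],[0,0,0,0.005,0]]'
python3 -c "
from h import *
force(10)"
```

```text
time: 14.15
position: [0.6182, -0.2535, 0.0705]
tool_rot: [2.222, 2.22, 0.001]
ft_force: [4.7, -0.8, 1.6]
grip_width: 0.131
grip_force: 15.0
F [ 5.04 -1.56  1.8 ] sem [0.12 0.18 0.15] P [ 0.6182 -0.2535  0.0705] T [-0.352 -1.033  0.006] grip 0.128 15.0 t 14.65
```

```bash
python3 -m crank '[[0,0.005,0,0.001,0],[0,0.005,0,0.002,0],[0,0.005,0,0.002,0],[0,0.005,0,0.002,0],[0,0.005,0,0.002,0]]'
python3 -c "
from h import *
force(12)"
```

```text
time: 15.28
position: [0.6183, -0.2535, 0.0705]
tool_rot: [-2.223, -2.22, 0.001]
ft_force: [2.4, -1.3, 1.6]
grip_width: 0.131
grip_force: 15.0
F [ 1.61 -0.78  1.36] sem [0.16 0.14 0.11] P [ 0.6184 -0.2535  0.0705] T [-0.296 -0.327  0.022] grip 0.131 15.0 t 15.875
```

```bash
python3 -m crank '[[0,0,0,0.002,0],[0,-0.001,0,0.004,0],[0,-0.001,0,0.006,0],[0,-0.002,0,0.007,0]]'
python3 -c "
from h import *
force(6)
force(6)"
```

```text
time: 16.38
position: [0.6179, -0.2535, 0.0717]
tool_rot: [-2.222, -2.22, 0.001]
ft_force: [0.3, -1.2, -1.2]
grip_width: 0.131
grip_force: 15.0
F [ 0.69 -1.07 -0.83] sem [0.16 0.07 0.16] P [ 0.6178 -0.2535  0.0718] T [-0.363 -0.03   0.013] grip 0.13 15.0 t 16.675
F [-0.27 -1.46 -1.5 ] sem [0.19 0.18 0.27] P [ 0.6179 -0.2535  0.0718] T [-0.392  0.102  0.02 ] grip 0.127 15.0 t 16.975
```

With the side load near zero, the lifting load reads about 1.2 N, falling from about 3.7 N, so it is past centre. I'll let go here.

```bash
python3 -m crank '[[0.5,0,0,0,0],[0.5,0,0,0,0],[0.5,0,0,0,0],[0.5,0,0,0,0],[0.5,0,0,0,0]]' 15
python3 -m crank '[[0.5,0,0,0,0],[0.5,0,0,0.02,0],[0.5,0,0,0.1,0],[0.5,0,0,0.3,0],[0.5,0,0,0.5,0]]'
python3 - <<'E'
from h import *
force(4)
a=get_image("side")[135:255,240:370,::-1]; a=cv2.resize(a,None,fx=3,fy=3,interpolation=2)
b=get_image("top")[125:215,220:350,::-1]; b=cv2.resize(b,None,fx=3,fy=3,interpolation=2)[:240]
cv2.imwrite("pics/c5.png",np.vstack([a,b]))
E
```

```text
time: 17.6
position: [0.6183, -0.2534, 0.072]
tool_rot: [2.223, 2.22, 0.0]
ft_force: [0.6, -0.2, -0.5]
grip_width: 0.489
grip_force: 0.0
time: 18.23
position: [0.6183, -0.2537, 0.1742]
tool_rot: [2.222, 2.219, 0.0]
ft_force: [0.1, 0.0, 0.6]
grip_width: 0.5
grip_force: 0.0
F [ 0.48 -0.44  1.35] sem [0.56 0.48 0.89] P [ 0.6203 -0.2549  0.1774] T [-0.102  0.005 -0.013] grip 0.497 0.0 t 18.425
```

View pics/c5.png

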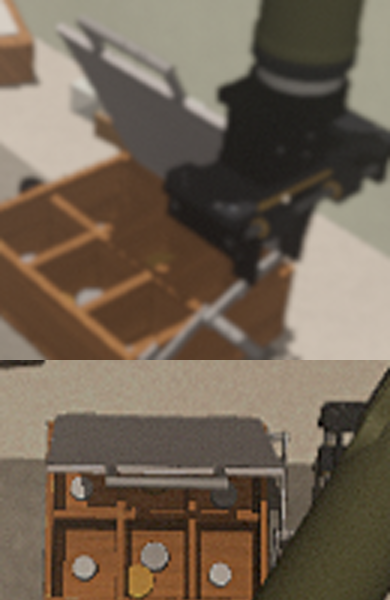

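The lid still stands and the bar is where it was measured. I'll move over the bar, then down on it with the same tip offset that worked on the pin.

```bash
python3 -m crank '[[0.6,0,0,0.3,0],[0.6,0,0,0.6,0],[0.6,0,0,0.9,0],[0.6,0,0,1,0]]' 10
python3 -m crank '[[0.6,0,0.3,0,0],[0.6,0.01,0.6,0,0],[0.6,0.02,0.9,0,0],[0.6,0.02,0.965,0,0],[0.6,0.02,0.965,0,0]]'
python3 - <<'E'
from h import *
force(6)
E
```

```text
time: 19.02
position: [0.6188, -0.2542, 0.3753]
tool_rot: [2.22, 2.217, 0.002]
ft_force: [-0.4, 0.5, -0.8]
grip_width: 0.6
grip_force: 0.0
time: 19.65
position: [0.6221, -0.0595, 0.3709]
tool_rot: [-2.22, -2.222, 0.003]
ft_force: [-0.3, -0.1, 0.1]
grip_width: 0.6
grip_force: 0.0
F [-0.07 -0.31 -0.11] sem [0.21 0.23 0.16] P [ 0.6219 -0.0629  0.3718] T [-0.103  0.046 -0.021] grip 0.6 0.0 t 19.95
```

```bash
python3 -m crank '[[0.6,0.01,0.01,-0.2,0],[0.6,0.01,0.01,-0.35,0],[0.6,0.01,0.01,-0.45,0],[0.6,0.01,0.01,-0.46,0],[0.6,0.01,0.01,-0.46,0]]' 10
python3 -m crank '[[0,0,0,0,0],[0,0,0,0,0],[0,0,0,0,0],[0,0,0,0,0],[0,0,0,0,0]]' 10
python3 - <<'E'
from h import *
force(6)
E
```

```text
time: 20.58
position: [0.6246, -0.0592, 0.2808]
tool_rot: [2.223, 2.219, 0.001]
ft_force: [-0.9, -0.1, -0.3]
grip_width: 0.6
grip_force: 0.0
time: 21.2
position: [0.6234, -0.0585, 0.2801]
tool_rot: [-2.222, -2.219, 0.002]
ft_force: [-2.8, 0.7, 0.1]
grip_width: 0.134
grip_force: 10.0
F [-4.61  0.25  2.39] sem [0.19 0.14 0.21] P [ 0.6234 -0.0585  0.28  ] T [0.025 1.078 0.029] grip 0.132 10.0 t 21.5
```

```bash
python3 -c "
import numpy as np
for b0 in np.arange(59.6,5,-10):
    f=lambda b:np.array([-.262*np.cos(np.radians(b)),.262*np.sin(np.radians(b))])
    print(b0,[(np.round((f(b)-f(b0))/.2,3)).tolist() for b in b0-np.array([2,4,6,8,10])])
"
```

```text
59.6 [[-0.039, -0.024], [-0.077, -0.049], [-0.114, -0.075], [-0.151, -0.103], [-0.186, -0.132]]
49.6 [[-0.034, -0.03], [-0.068, -0.062], [-0.1, -0.094], [-0.131, -0.128], [-0.16, -0.163]]
39.6 [[-0.029, -0.036], [-0.056, -0.072], [-0.082, -0.11], [-0.106, -0.149], [-0.13, -0.188]]
29.6 [[-0.022, -0.04], [-0.042, -0.081], [-0.061, -0.123], [-0.079, -0.165], [-0.095, -0.208]]
19.6 [[-0.015, -0.043], [-0.028, -0.087], [-0.039, -0.131], [-0.049, -0.176], [-0.058, -0.221]]
9.600000000000001 [[-0.007, -0.045], [-0.012, -0.091], [-0.016, -0.136], [-0.018, -0.182], [-0.018, -0.228]]
```

```bash
python3 -m crank '[[0,-0.02,0,0,0],[0,-0.02,0,0,0]]' 20
python3 - <<'E'
from h import *
force(4)
E
```

```text
time: 21.75
position: [0.6214, -0.0586, 0.2789]
tool_rot: [2.221, 2.219, 0.001]
ft_force: [5.8, -0.5, -7.6]
grip_width: 0.128
grip_force: 20.0
F [ 4.94 -0.84 -7.63] sem [0.36 0.19 0.16] P [ 0.6214 -0.0585  0.2789] T [-0.257 -1.068  0.038] grip 0.131 20.0 t 21.95
```

```bash
python3 -m crank '[[0,-0.015,0,-0.024,0],[0,-0.055,0,-0.055,0],[0,-0.094,0,-0.083,0],[0,-0.131,0,-0.112,0],[0,-0.166,0,-0.142,0]]' 20; python3 -m crank '[[0,0,0,0,0],[0,0,0,0,0]]'
python3 - <<'E'
from h import *
force(3)
E
```

```text
time: 22.58
position: [0.5854, -0.0585, 0.2528]
tool_rot: [-2.221, -2.219, 0.001]
ft_force: [-6.5, 0.0, 6.2]
grip_width: 0.129
grip_force: 20.0
time: 22.82
position: [0.5848, -0.0586, 0.2524]
tool_rot: [-2.221, -2.217, 0.003]
ft_force: [-7.3, 0.4, 5.5]
grip_width: 0.13
grip_force: 20.0
F [-6.72  0.5   5.24] sem [0.32 0.3  0.09] P [ 0.5848 -0.0586  0.2524] T [-0.002  1.455  0.045] grip 0.133 20.0 t 22.975
```

```bash
python3 -c "
import numpy as np
f=lambda b:np.array([.756-.262*np.cos(np.radians(b)),.0542+.262*np.sin(np.radians(b))])
c=np.array([.5867,.2512]); bs=np.append(np.arange(47,0,-2.),[.9,.2])
for i in range(0,len(bs),5):
    print(bs[i],[np.round((f(b)-c)/.2,3).tolist() for b in bs[i:i+5]]); c=f(bs[min(i+4,len(bs)-1)])
"
```

```text
47.0 [[-0.047, -0.027], [-0.08, -0.059], [-0.112, -0.092], [-0.142, -0.126], [-0.172, -0.161]]
37.0 [[-0.028, -0.036], [-0.055, -0.073], [-0.081, -0.111], [-0.105, -0.15], [-0.128, -0.189]]
27.0 [[-0.021, -0.04], [-0.042, -0.081], [-0.06, -0.123], [-0.077, -0.166], [-0.093, -0.209]]
17.0 [[-0.014, -0.043], [-0.027, -0.087], [-0.038, -0.132], [-0.047, -0.177], [-0.055, -0.222]]
7.0 [[-0.006, -0.045], [-0.011, -0.091], [-0.014, -0.136], [-0.016, -0.182], [-0.016, -0.184]]
0.2 [[-0.0, -0.016]]
```

```bash
python3 -m crank '[[0,-0.047,0,-0.027,0],[0,-0.08,0,-0.059,0],[0,-0.112,0,-0.092,0],[0,-0.142,0,-0.126,0],[0,-0.172,0,-0.161,0]]' 20; python3 -m crank '[[0,-0.028,0,-0.036,0],[0,-0.055,0,-0.073,0],[0,-0.081,0,-0.111,0],[0,-0.105,0,-0.15,0],[0,-0.128,0,-0.189,0]]'
```

```text
time: 23.6
position: [0.5519, -0.0587, 0.2189]
tool_rot: [-2.223, -2.22, 0.001]
ft_force: [-3.0, -0.6, -0.2]
grip_width: 0.129
grip_force: 20.0
time: 24.22
position: [0.5259, -0.0588, 0.1807]
tool_rot: [-2.222, -2.219, 0.002]
ft_force: [-4.6, -1.0, 0.4]
grip_width: 0.125
grip_force: 20.0
```

Forces are low and it is tracking the arc, so I'll continue.

```bash
python3 -m crank '[[0,-0.023,0,-0.04,0],[0,-0.046,0,-0.081,0],[0,-0.065,0,-0.123,0],[0,-0.082,0,-0.166,0],[0,-0.098,0,-0.209,0]]'; python3 -m crank '[[0,-0.014,0,-0.043,0],[0,-0.027,0,-0.087,0],[0,-0.038,0,-0.132,0],[0,-0.047,0,-0.177,0],[0,-0.055,0,-0.222,0]]'
```

```text
time: 24.85
position: [0.5068, -0.0588, 0.139]
tool_rot: [-2.223, -2.22, 0.001]
ft_force: [-4.0, -2.9, -0.9]
grip_width: 0.129
grip_force: 20.1
time: 25.48
position: [0.4949, -0.0588, 0.094]
tool_rot: [-2.222, -2.219, 0.004]
ft_force: [-5.1, -2.6, -2.2]
grip_width: 0.127
grip_force: 20.1
```

```bash
python3 -m crank '[[0,-0.008,0,-0.045,0],[0,-0.013,0,-0.085,0],[0,-0.016,0,-0.12,0],[0,-0.018,0,-0.15,0],[0,-0.018,0,-0.17,0]]'; python3 -m crank '[[0,0,0,-0.008,0],[0,0,0,-0.016,0],[0,0,0,-0.024,0],[0,0,0,-0.024,0]]'
python3 - <<'E'
from h import *
force(4)
E
```

```text
time: 26.1
position: [0.491, -0.0589, 0.0599]
tool_rot: [-2.222, -2.219, 0.005]
ft_force: [-6.4, -1.7, -2.1]
grip_width: 0.123
grip_force: 20.1
time: 26.6
position: [0.4908, -0.0588, 0.0551]
tool_rot: [-2.221, -2.218, 0.005]
ft_force: [-5.7, -2.9, -2.0]
grip_width: 0.123
grip_force: 20.3
F [-4.65 -2.7  -3.53] sem [0.28 0.27 0.18] P [ 0.4908 -0.0588  0.0551] T [-0.681  1.013  0.032] grip 0.123 20.2 t 26.8
```

Fz is still negative, so the lid still hangs in the fingers. I'll keep going down until it seats.

```bash
python3 -m crank '[[0,0.005,0,-0.008,0],[0,0.01,0,-0.016,0],[0,0.01,0,-0.02,0],[0,0.01,0,-0.02,0]]'
python3 - <<'E'
from h import *
force(4)
E
python3 -m crank '[[0,0,0,-0.008,0],[0,0,0,-0.016,0],[0,0,0,-0.02,0],[0,0,0,-0.02,0]]'
python3 - <<'E'
from h import *
force(4)
E
```

```text
time: 27.3
position: [0.4905, -0.0588, 0.0506]
tool_rot: [-2.219, -2.216, 0.01]
ft_force: [-10.4, -2.8, 0.2]
grip_width: 0.128
grip_force: 20.1
F [-10.19  -2.49   0.1 ] sem [0.17 0.29 0.24] P [ 0.4905 -0.0588  0.0506] T [-0.627  2.132  0.052] grip 0.123 20.1 t 27.5
time: 28.0
position: [0.4905, -0.0587, 0.0491]
tool_rot: [-2.218, -2.214, 0.009]
ft_force: [-18.3, -2.3, 22.4]
grip_width: 0.12
grip_force: 18.4
F [-18.79  -1.93  21.17] sem [0.21 0.27 0.25] P [ 0.4905 -0.0587  0.0491] T [-0.444  4.045  0.047] grip 0.125 18.4 t 28.2
```

Fz has jumped to +21 N, so the lid is seated. I'll relax the preload and check before letting go.

```bash
python3 -m crank '[[0,-0.012,0,0.004,0],[0,-0.02,0,0.01,0],[0,-0.02,0,0.014,0],[0,-0.02,0,0.014,0]]'
python3 - <<'E'
from h import *
force(4)
snap("side","s6.png",(210,150,350,290),4)
# lid top surface far-front corners if shut: z=.100, stay-side front corner etc.
for X in([.538,-.181,.100],[.538,.059,.100],[.756,-.181,.100],[.756,.059,.1],[.536,-.191,.09]): print(X,((np.array(proj("side",X))-[210,150])*4).round())
E
```

```text
time: 28.7
position: [0.4909, -0.0588, 0.0511]
tool_rot: [2.222, 2.22, -0.001]
ft_force: [-2.0, -3.7, -4.8]
grip_width: 0.122
grip_force: 20.3
F [-1.71 -3.57 -4.02] sem [0.11 0.38 0.17] P [ 0.4909 -0.0588  0.0512] T [-0.845  0.456  0.021] grip 0.123 20.3 t 28.9
[0.538, -0.181, 0.1] [289. 399.]
[0.538, 0.059, 0.1] [ 84. 224.]
[0.756, -0.181, 0.1] [511. 278.]
[0.756, 0.059, 0.1] [297. 135.]
[0.536, -0.191, 0.09] [295. 419.]
```

View pics/s6.png

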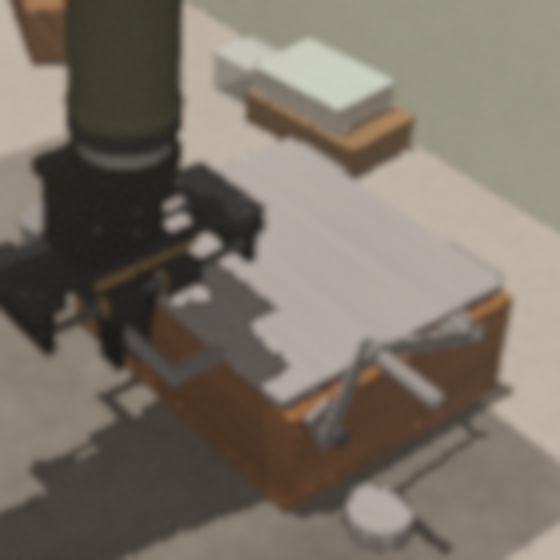

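The lid is flat on the case, with its front corner at (285,400) against a predicted (289,399) when shut. I'll seat it lightly, let go and back away upward.

```bash
python3 -m crank '[[0,0,0,-0.004,0],[0,0,0,-0.009,0],[0,0,0,-0.01,0],[0,0,0,-0.01,0]]'
python3 - <<'E'
from h import *
force(3)
E
```

```text
time: 29.45
position: [0.4908, -0.0587, 0.0494]
tool_rot: [2.223, 2.22, -0.0]
ft_force: [-1.9, -4.0, -2.0]
grip_width: 0.126
grip_force: 20.2
F [-2.53 -4.54 -2.75] sem [0.25 0.19 0.38] P [ 0.4908 -0.0587  0.0494] T [-1.012  0.605  0.039] grip 0.125 20.2 t 29.6
```

```bash
python3 -m crank '[[0,0,0,-0.003,0],[0,0,0,-0.006,0],[0,0,0,-0.008,0],[0,0,0,-0.008,0]]'
python3 - <<'E'
from h import *
force(3)
E
python3 -m crank '[[0,0,0,-0.003,0],[0,0,0,-0.006,0],[0,0,0,-0.008,0],[0,0,0,-0.008,0]]'
python3 - <<'E'
from h import *
force(3)
E
```

```text
time: 30.1
position: [0.4909, -0.0587, 0.0493]
tool_rot: [-2.222, -2.219, -0.0]
ft_force: [-7.9, -4.6, 9.2]
grip_width: 0.129
grip_force: 19.2
F [-7.86 -4.4   9.96] sem [0.12 0.34 0.05] P [ 0.4909 -0.0587  0.0493] T [-0.934  1.721  0.03 ] grip 0.121 19.2 t 30.25
time: 30.75
position: [0.4908, -0.0586, 0.049]
tool_rot: [-2.222, -2.218, -0.001]
ft_force: [-12.0, -4.1, 21.2]
grip_width: 0.126
grip_force: 18.4
F [-12.45  -3.92  21.78] sem [0.17 0.49 0.34] P [ 0.4909 -0.0586  0.049 ] T [-0.866  2.692  0.04 ] grip 0.124 18.4 t 30.9
```

It is at a hard stop. I'll release it.

```bash
python3 -m crank '[[0.35,0,0,0.01,0],[0.35,0,0,0.01,0],[0.35,0,0,0.01,0],[0.35,0,0,0.01,0],[0.35,0,0,0.01,0]]'; python3 -m crank '[[0.35,0,0,0.05,0],[0.35,0,0,0.2,0],[0.35,0,0,0.45,0],[0.35,0,0,0.7,0],[0.35,0,0,0.7,0]]'
python3 - <<'E'
from h import *
force(4)
im=get_image("side")[...,::-1]; old=cv2.imread("pics/s6.png")
g=im[:,:,1].astype(int)
# vertical profile across front lid/case edge on the stay-side half, before vs now
o=cv2.resize(old,(140,140),interpolation=cv2.INTER_AREA)[:,:,1]
n=im[150:290,210:350,1]
for c in(66,70,74,122): print(c,"old",o[66:110:1,c].tolist(),"\n  new",n[66:110,c].tolist())
E
```

```text
time: 31.52
position: [0.4909, -0.0583, 0.0481]
tool_rot: [2.222, 2.22, 0.0]
ft_force: [-0.5, -0.1, 0.1]
grip_width: 0.345
grip_force: 0.0
time: 32.15
position: [0.494, -0.0588, 0.193]
tool_rot: [2.219, 2.216, 0.012]
ft_force: [-0.2, 0.1, -0.4]
grip_width: 0.349
grip_force: 0.0
F [-0.2  -0.04 -0.74] sem [0.08 0.36 0.28] P [ 0.491  -0.0585  0.1886] T [-0.068  0.074  0.014] grip 0.353 0.0 t 32.35
66 old [169, 169, 167, 167, 168, 168, 166, 155, 129, 101, 87, 92, 117, 148, 164, 167, 167, 166, 159, 147, 125, 101, 88, 86, 86, 85, 85, 87, 95, 120, 137, 128, 102, 76, 63, 60, 61, 61, 61, 61, 60, 60, 57, 58] 
  new [165, 165, 163, 158, 141, 110, 87, 82, 83, 84, 83, 84, 84, 84, 83, 82, 83, 82, 84, 85, 85, 84, 84, 85, 84, 83, 83, 83, 84, 84, 84, 82, 78, 69, 59, 57, 55, 55, 56, 54, 53, 53, 53, 53]
70 old [169, 169, 169, 169, 168, 167, 167, 168, 168, 167, 164, 161, 165, 168, 168, 168, 168, 167, 168, 167, 167, 159, 138, 116, 99, 92, 105, 131, 153, 166, 169, 169, 167, 151, 118, 88, 79, 77, 72, 66, 64, 61, 61, 60] 
  new [166, 166, 165, 164, 164, 164, 159, 145, 121, 95, 84, 83, 84, 83, 84, 90, 111, 1
[... 238 characters left out ...]
70, 170, 169, 170, 170, 170, 167, 154, 126, 94, 80, 89, 101, 102, 93, 74, 62, 62, 63, 60] 
  new [163, 163, 164, 165, 165, 165, 165, 164, 163, 158, 145, 121, 94, 86, 101, 131, 155, 164, 165, 161, 153, 138, 109, 86, 84, 83, 85, 84, 84, 85, 85, 90, 94, 91, 84, 88, 98, 99, 91, 69, 58, 61, 60, 58]
122 old [166, 164, 167, 170, 168, 159, 132, 101, 87, 97, 103, 96, 79, 68, 67, 68, 68, 67, 65, 66, 65, 65, 64, 63, 62, 62, 63, 64, 65, 64, 66, 75, 85, 93, 104, 119, 129, 128, 123, 121, 119, 116, 115, 117] 
  new [163, 160, 162, 164, 165, 155, 129, 96, 84, 93, 102, 93, 75, 64, 63, 64, 64, 64, 64, 64, 63, 63, 61, 60, 60, 59, 61, 62, 63, 62, 64, 73, 82, 91, 101, 115, 125, 124, 120, 116, 115, 113, 111, 113]
```

```bash
python3 -c "
from bench import *
print(close_job())"
```

```text
the job is handed in; nothing more can be done
None
```

The case is closed: the stay was lifted just past centre and let go, the lid was lowered by its bar to its stop and released, and the job was handed in at about 32 s (no verdict was returned).

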